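# Lay two standing culture flasks down, label up

## Task

Two culture flasks stand on their narrow sides on the dark warming plate. Push each one gently over with the fingers so that both end lying flat on the plate, with their yellow label side facing up. Do not grip or lift the flasks, and leave the bottle, the jar and the timer alone.

Things in the scene. Friction and masses are not known exactly. Their poses are not given: they have to be found in the camera images.
- flask_orange: culture flask, frosted pale grey-blue plastic, orange screw cap, empty, 70-140 g; body 37 mm thick, 85 wide, 80 long, plus shoulder, neck and cap (147 long in all). Starts standing on a long narrow side: 85 tall on a 37 wide foot, neck level. Origin: on the foot, mid-thickness; +z up while standing, +x out of the label side (broad face with a plain yellow 62 x 60 panel), +y towards the cap
- flask_orange_mid (a point): middle of the orange-capped flask, on the neck axis 42.5 mm above its foot, mid-thickness (18.5 mm inside the label face), near its centre of mass; axes as the flask's: +x out of the yellow label side (level while it stands, up once it lies label up), +y to the cap. Along y the body spans -55 to +25 mm, the shoulder to +50, the 33 mm wide cap to +92
- flask_blue: the same flask with a blue cap, standing in the same way; same sizes, masses, origin and axes. One flask's label faces roughly towards the robot, the other's away from it. Pushed level near its top (0.5 N or so), a flask tips about the far edge of its foot, balances at about 24 degrees and then falls by itself onto the broad face away from the push
- flask_blue_mid (a point): middle of the blue-capped flask, defined as for the orange-capped one
- plate: fixed warming plate, dark steel, 340 mm (x) by 500 mm (y), 12 mm thick, on the bench; origin at the centre of its underside, its top is flat, 12 mm above the bench
- bottle: bystander: closed round white bottle with red cap, 58 mm across, 125 mm tall, standing on the bench beside the plate; origin at the centre of its underside
- jar: bystander: closed amber jar with white cap, 54 mm across, 65 mm tall, standing on the bench beside the plate; origin at the centre of its underside
- timer: bystander: flat white lab timer, 60 x 60 x 18 mm, lying on the bench beside the plate; origin at the centre of its underside
Mind the look-alikes: they are no part of the job. What is shaped like the flask_blue but brown, green or pink is not meant.

How it is judged:
At the end, for the whole second after the job is handed in: Both flasks lie at rest flat on the warming plate (within 0.1 rad), yellow label side up, the middle of each over the plate and at least 15 mm inside its edges; bottle, jar and timer within 15 mm of where they stood and not tipped (angle between each of flask_orange_mid, flask_blue_mid's own x axis and vertical below 0.1 rad and z of flask_orange_mid in the frame of plate between 0.025 and 0.037 m and x of flask_orange_mid in the frame of plate between -0.155 and 0.155 m and y of flask_orange_mid in the frame of plate between -0.235 and 0.235 m and linear speed of each of flask_orange, flask_blue below 0.01 m/s and angular speed of each of flask_orange, flask_blue below 0.1 rad/s and z of flask_blue_mid in the frame of plate between 0.025 and 0.037 m and x of flask_blue_mid in the frame of plate between -0.155 and 0.155 m and y of flask_blue_mid in the frame of plate between -0.235 and 0.235 m and not (distance of bottle from where it was at the start of the episode above 0.015 m) and not (angle between bottle's own z axis and vertical above 0.2 rad) and not (distance of jar from where it was at the start of the episode above 0.015 m) and not (angle between jar's own z axis and vertical above 0.2 rad) and not (distance of timer from where it was at the start of the episode above 0.015 m) and not (angle between timer's own z axis and vertical above 0.2 rad)); the robot touches nothing.
It fails at once if a flask is lifted (its middle over 58 mm above the plate's top, or over 43 mm while nearly flat) ((z of flask_orange_mid in the frame of plate above 0.07 m or (angle between flask_orange_mid's own x axis and vertical below 0.3 rad and z of flask_orange_mid in the frame of plate above 0.055 m)) or (z of flask_blue_mid in the frame of plate above 0.07 m or (angle between flask_blue_mid's own x axis and vertical below 0.3 rad and z of flask_blue_mid in the frame of plate above 0.055 m))).
It fails at once if a flask is gripped or pressed hard by the fingers (over 15 N) (contact force between the fingers and flask_orange above 15 N or contact force between the fingers and flask_blue above 15 N).
It fails at once if the bottle, the jar or the timer is disturbed (moved over 15 mm or tipped over 0.2 rad) ((distance of bottle from where it was at the start of the episode above 0.015 m or angle between bottle's own z axis and vertical above 0.2 rad) or (distance of jar from where it was at the start of the episode above 0.015 m or angle between jar's own z axis and vertical above 0.2 rad) or (distance of timer from where it was at the start of the episode above 0.015 m or angle between timer's own z axis and vertical above 0.2 rad)).
It also fails if it takes over 45 s, if anything falls off the work surface, if the arm or the gripper's body presses on something with over 40 N, if the wrist force passes 120 N, or if a joint passes its speed limit or range.

## Robot

A 6-joint arm with a two-finger parallel gripper is mounted at the origin on the work surface. World frame = base frame: x ahead of the robot, y to its left, z up, the work surface at z = 0. Lengths are in m, angles in rad, forces in N, time in s.
With the tool pointing down it reaches from about 0.35 to 1 m from the base axis. Payload 7.1 kg.
Tool frame: the origin (TCP) lies at the very end of the fingers, on their centre line; the grasp point (between the pads) lies 19 mm behind it; x points along the fingers, y is the direction in which the jaws open and shut, and the axes are right-handed (so a half turn about x gives the same grasp; the last joint's range is limited). The gripper opens to 85 mm and grips with 20 to 120 N. Pads are 22 mm wide; open, the fingers measure 114 mm over their backs; the gripper's body (76 mm by 85 mm) begins 54 mm behind the grasp point. The pads swing forward as they close: fully open they stand 13 mm farther back than shut.
Start: joints at [-1.317, 0.423, 1.63, -0, 1.089, -0.019], TCP at [0.168, -0.602, 0.231] pointing down, gripper open.
Joint ranges: [-3, 3], [-0.9, 2.11], [0.09, 2.58], [-1.31, 4.45], [0.11, 2.69], [-2.54, 2.54]. Speed limits (rad/s): [2.39, 2.39, 3.01, 3.14, 3.14, 3.14].

## Interface

Orientations are given as a unit quaternion [x, y, z, w].
In Python, from cell import bot, optics gives the robot as it stands. The module is installed in compiled form; this text tells all that it offers.
- The arm moves only by the shell command python3 -m pendant 'ROWS'. ROWS is JSON, one flat list of numbers, 7 for each row, row after row: the shift along the tool's x, y, z scaled (see below), then the turn, a rotation vector about the tool's x, y, z scaled (see below), then the opening, from -1 (shut) to 1 (fully open), so that 0 is half open. A call has 1 to 20 rows; each row is the pose to reach, as a shift and turn from the pose commanded when the call began, along the tool's axes at that moment; what a row does not reach only later rows make up. The controller multiplies each number of a shift by 0.12 m and each number of a turn by 90 degrees. A row lasts 1/10 s, in which the tool goes at most 50 mm and 8.59 degrees, less where a joint would pass 70% of its speed; a pose out of reach is approached as far as the arm can. A call with a number of a shift or a turn outside -1 to 1 is refused whole. A call with a gripper value outside its range is refused whole. The fingers move at their own pace and stop on an object; the grip force is fixed at half the most. Time passes only in rows, so rows that repeat a pose let the fingers close. It gives the time, the measured TCP pose, the force and the opening at its end, in the units of the state.
- bot.read_state(): the state, without advancing time (a new reading comes with each control period).
- optics.camera(name): name is "scene" or "top"; returns (picture, depth): 384x512x3 uint8, red, green, blue; 384x512 float32, m along the optical axis (not along the pixel's ray), 0 where there is no reading.
- optics.camera_params(name): a dict with "mtx" (3x3 intrinsics, pixels), "rvec" (rotation vector, rad) and "tvec" (3), from world to camera coordinates, as OpenCV has them. Camera axes: x right, y down, z forward; pixel columns grow to the right and rows downward; lengths in m; the calibration is good to about 2 mm. A picture is of the moment at which its call begins. camera_params takes no time and is no camera call.
- bot.sign_off(): hands the job in, once; it reports no verdict.
The state is a dict: "time_s": time; "q": joint angles; "joint_vel": joint speeds; "effort": joint torques, N m; "tcp_pos": TCP position; "tcp_rot": TCP orientation; "wrist_force": force on the tool from outside, world axes, zero at the start; "moment": the same for the moment, N m; "gripper_width": finger opening in m.
Only numpy, scipy, OpenCV 4.12 (cv2) and the standard library are available. Lean on these libraries where they do the work, as an engineer would, in place of code of your own. Each camera call takes 0.05 s, during which the arm holds its last target.

## Working session

There is one attempt and no reset: what is moved stays moved. The work goes in short steps, Python scripts to look and compute and a shell command to move; the robot and the scene stay as the last step left them, time stands still between calls to the robot, and variables do not carry over. Pictures are saved under pics/ and viewed, and the job is handed in when it is done.

```bash
mkdir -p pics; python3 - <<'E'
from cell import bot, optics
import cv2,numpy as np
print(bot.read_state())
for n in("scene","top"):
    p,d=optics.camera(n); cv2.imwrite(f"pics/{n}0.png",p[:,:,::-1]); np.savez(f"{n}0.npz",p=p,d=d)
    print(n,optics.camera_params(n))
E
```

```text
{'time_s': 0.0, 'q': array([-1.31697093e+00,  4.23877643e-01,  1.63071333e+00, -2.82413662e-05,
        1.08862016e+00, -1.90120933e-02]), 'joint_vel': array([-5.09955884e-04,  1.81612863e-03,  1.16503696e-03,  3.49673311e-05,
       -1.82579209e-04,  8.35223200e-04]), 'effort': array([ 2.03544587e-03, -5.57372081e+01, -2.81735569e+01,  9.11126244e-05,
        7.36605056e-03,  5.52608157e-06]), 'tcp_pos': array([ 0.16828288, -0.60132723,  0.23051356]), 'tcp_rot': array([-0.70046065, -0.09673551,  0.70061227, -0.09560102]), 'wrist_force': array([-0.61322803,  0.08155416, -0.81142519]), 'moment': array([ 0.01399257, -0.0584862 ,  0.01318964]), 'gripper_width': 0.08555925129763155}
scene {'mtx': array([[386.91100993,   0.        , 258.35643741],
       [  0.        , 386.91100993, 192.11812032],
       [  0.        ,   0.        ,   1.        ]]), 'rvec': array([ 1.22999022,  2.27443416, -0.96139381]), 'tvec': array([ 0.23518009, -0.31200468,  1.54811655])}
top {'mtx': array([[376.61170468,   0.        , 255.19407202],
       [  0.        , 376.61170468, 190.58920849],
       [  0.        ,   0.        ,   1.        ]]), 'rvec': array([ 2.18735469, -2.13259891,  0.14465396]), 'tvec': array([0.06658594, 0.55375431, 1.17174426])}
```

View pics/scene0.png

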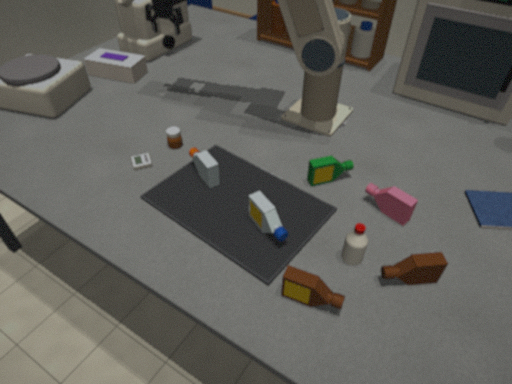

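View pics/top0.png

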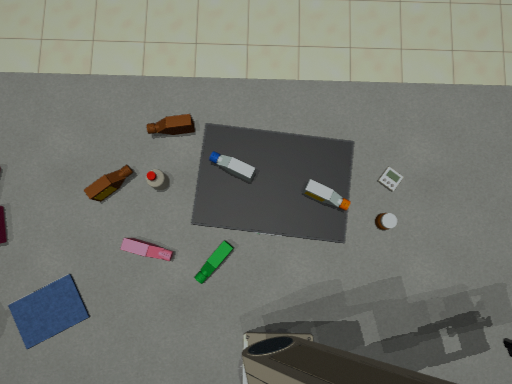

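The top view shows the blue-capped flask at about (236,167) and the orange-capped one at about (325,193), both on the dark plate. Look-alikes I will leave alone: brown at (170,125) and (108,184), green (214,262), pink (147,249). Next I measure the flasks and check close crops.

```bash
cat > h.py <<'E'
import cv2,numpy as np
from cell import optics
def cam(n):
    c=optics.camera_params(n); R=cv2.Rodrigues(c["rvec"])[0]; return c["mtx"],R,c["tvec"]
def onz(n,uv,z):
    K,R,t=cam(n); uv=np.atleast_2d(uv).astype(float)
    r=(np.linalg.inv(K)@np.c_[uv,np.ones(len(uv))].T).T@R; c=-R.T@t
    return c+r*((z-c[2])/r[:,2])[:,None]
def cloud(n,d):
    K,R,t=cam(n); v,u=np.indices(d.shape); 
    P=np.stack([(u-K[0,2])/K[0,0]*d,(v-K[1,2])/K[1,1]*d,d],-1)
    return (P-t)@R
def proj(n,p):
    c=optics.camera_params(n); return cv2.projectPoints(np.atleast_2d(p).astype(float),c["rvec"],c["tvec"],c["mtx"],None)[0][:,0]
E
python3 - <<'E'
from h import *
z=np.load("top0.npz");p,d=z["p"],z["d"]; W=cloud("top",d)
hsv=cv2.cvtColor(p,cv2.COLOR_RGB2HSV)
# plate corners
print("plate",onz("top",[[206,124],[354,141],[345,242],[192,226]],.012).round(3))
for nm,(u0,v0,u1,v1) in dict(blue=(205,145,265,190),orange=(295,172,356,217)).items():
    m=np.zeros(d.shape,bool); m[v0:v1,u0:u1]=1
    top=m&(W[...,2]>.088)&(W[...,2]<.106)&(d>0)
    P=W[top]; print(nm,top.sum(),"z",np.median(P[:,2]))
    r=cv2.minAreaRect((P[:,:2]*1000).astype(np.float32)); print(r, cv2.boxPoints(r).round(0).tolist())
    h=hsv[...,0];s=hsv[...,1]
    cap=m&(s>150)&(((h>100)&(h<130)) if nm=="blue" else (h<16))&(d>0)
    print("cap",cap.sum(),W[cap].mean(0).round(3),W[cap].max(0).round(3),W[cap].min(0).round(3))
    hi=m&(W[...,2]>.03)&(d>0); print("all",W[hi].min(0).round(3),W[hi].max(0).round(3))
for nm,uv in dict(bottle=(154,178),jar=(388,221),timer=(391,180),green=(214,262)).items(): print(nm,W[uv[1],uv[0]].round(3))
a=cv2.resize(p[140:225,195:365],None,fx=4,fy=4,interpolation=cv2.INTER_CUBIC)
s=np.load("scene0.npz")["p"]; b=cv2.resize(s[135:255,180:310],(0,0),fx=4,fy=4,interpolation=cv2.INTER_CUBIC)
cv2.imwrite("pics/ca.png",a[:,:,::-1]);cv2.imwrite("pics/cb.png",b[:,:,::-1])
E
```

```text
plate [[ 0.774  0.25   0.012]
 [ 0.73  -0.244  0.012]
 [ 0.396 -0.212  0.012]
 [ 0.435  0.281  0.012]]
blue 336 z 0.09688591357656906
((616.7423095703125, 128.6868896484375), (85.01164245605469, 37.61955642700195), 65.52991485595703) [[582.0, 98.0], [616.0, 82.0], [651.0, 160.0], [617.0, 175.0]]
cap 79 [0.653 0.213 0.066] [0.675 0.23  0.073] [0.636 0.197 0.016]
all [0.583 0.083 0.031] [0.673 0.23  0.103]
orange 349 z 0.09710608035016018
((551.8956298828125, -117.60941314697266), (87.56199645996094, 37.446372985839844), 65.93617248535156) [[517.0, -150.0], [551.0, -165.0], [587.0, -85.0], [553.0, -70.0]]
cap 56 [ 0.512 -0.197  0.063] [ 0.532 -0.183  0.075] [ 0.498 -0.212  0.01 ]
all [ 0.498 -0.215  0.033] [ 0.584 -0.071  0.104]
bottle [0.57  0.381 0.128]
jar [ 0.464 -0.334  0.064]
timer [ 0.6   -0.363  0.018]
green [0.327 0.198 0.089]
```

View pics/ca.png

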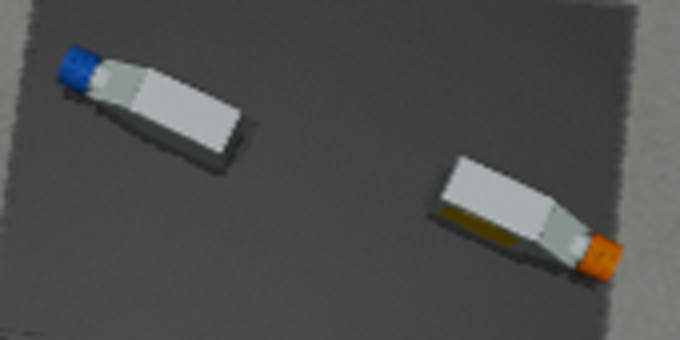

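View pics/cb.png

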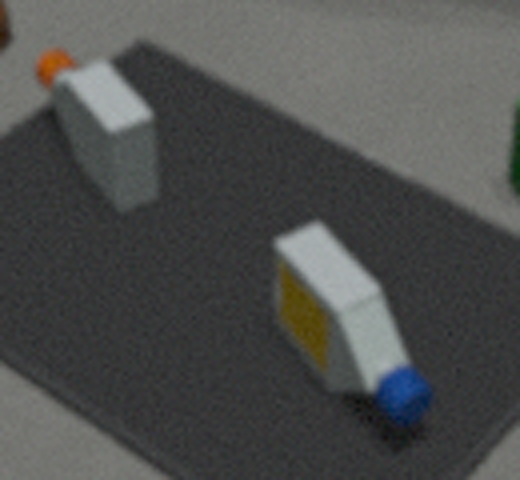

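The crops confirm it: the orange flask's label faces the robot (yellow sliver at crop (475,225)) and the blue flask's label faces away. Body sizes (85 x 37 mm, top at z 0.097) and the plate size also match. I'll push each flask on its label face: orange away from the robot, blue towards it.

```bash
cat > g.py <<'E'
from h import *
from cell import bot
from scipy.spatial.transform import Rotation as Ro
O=np.array([.546,-.131]);Op=np.array([.911,-.410])
B=np.array([.623,.143]);Bp=np.array([-.911,.412])
def target_rot(R,p):
    best=None
    for s in(1,-1):
        z=np.array([s*p[0],s*p[1],0]);z/=np.linalg.norm(z);x=np.array([0,0,-1.]);T=np.c_[x,np.cross(z,x),z]
        rv=Ro.from_matrix(R.T@T).as_rotvec()
        if best is None or np.linalg.norm(rv)<np.linalg.norm(best): best=rv
    return best
def go(xyz,p):
    s=bot.read_state();R=Ro.from_quat(s["tcp_rot"]).as_matrix()
    print("t",s["time_s"],"tcp",s["tcp_pos"].round(4),"F",s["wrist_force"].round(2),"w",round(s["gripper_width"],4))
    print("units shift",(R.T@(np.array(xyz)-s["tcp_pos"])/.12).round(3),"turn",(target_rot(R,p)/(np.pi/2)).round(3)); print(R.round(3))
E
python3 -c "
from g import *
q=O-.067*Op;print(q);go([*q,.2],Op)"
```

```text
[ 0.484963 -0.10353 ]
t 0.1 tcp [ 0.1683 -0.6014  0.2306] F [-0.22  0.1   0.58] w 0.0855
units shift [ 0.26  -3.284 -3.659] turn [0.443 0.    0.001]
[[-0.     0.269 -0.963]
 [ 0.001 -0.963 -0.269]
 [-1.    -0.001 -0.   ]]
```

```bash
python3 -m pendant '[0,-0.45,-0.5,0,0,0,-1, 0,-0.9,-1,0,0,0,-1, 0,-0.9,-1,0,0,0,-1, 0,-0.9,-1,0,0,0,-1]'
python3 -m pendant '[0,-0.4,-0.4,0,0,0,-1, 0,-0.7,-0.7,0,0,0,-1, 0,-0.9,-1,0,0,0,-1, 0,-0.9,-1,0,0,0,-1,0,-0.9,-1,0,0,0,-1]'
python3 -m pendant '[0,-0.4,-0.4,0,0,0,-1, 0,-0.7,-0.7,0,0,0,-1, 0,-0.9,-1,0,0,0,-1, 0,-0.9,-1,0,0,0,-1,0,-0.9,-1,0,0,0,-1]'
python3 -c "
from g import *
q=O-.067*Op;go([*q,.2],Op)"
```

```text
time_s: 0.5
tcp_pos: [0.2561, -0.4613, 0.2307]
tcp_rot: [-0.7, -0.098, 0.701, -0.096]
wrist_force: [0.0, 0.1, 0.4]
gripper_width: 0.0281
time_s: 1.0
tcp_pos: [0.3423, -0.3283, 0.2314]
tcp_rot: [0.7, 0.097, -0.7, 0.097]
wrist_force: [-0.6, -0.5, -0.3]
gripper_width: -0.0003
time_s: 1.5
tcp_pos: [0.4286, -0.193, 0.2313]
tcp_rot: [0.7, 0.097, -0.7, 0.097]
wrist_force: [-0.8, -0.0, 0.8]
gripper_width: -0.0002
t 1.5 tcp [ 0.4286 -0.193   0.2313] F [-0.81 -0.02  0.8 ] w -0.0002
units shift [ 0.26  -0.59  -0.655] turn [ 0.444 -0.    -0.   ]
[[ 0.     0.271 -0.962]
 [-0.    -0.962 -0.271]
 [-1.     0.     0.   ]]
```

```bash
python3 -m pendant '[0.1,-0.3,-0.33,0.09,0,0,-1, 0.26,-0.59,-0.655,0.18,0,0,-1, 0.26,-0.59,-0.655,0.27,0,0,-1, 0.26,-0.59,-0.655,0.36,0,0,-1, 0.26,-0.59,-0.655,0.444,0,0,-1, 0.26,-0.59,-0.655,0.444,0,0,-1, 0.26,-0.59,-0.655,0.444,0,0,-1]'
python3 -c "
from g import *
q=O-.067*Op;go([*q,.087],Op)
p,d=optics.camera('top');cv2.imwrite('pics/t1.png',cv2.resize(p[120:270,180:380],None,fx=3,fy=3)[:,:,::-1])"
```

```text
time_s: 2.2
tcp_pos: [0.4841, -0.1052, 0.2]
tcp_rot: [-0.691, 0.149, 0.691, 0.148]
wrist_force: [0.2, -0.1, 0.8]
gripper_width: 0.0
t 2.2 tcp [ 0.4841 -0.1052  0.2   ] F [ 0.23 -0.09  0.78] w 0.0
units shift [ 0.942 -0.016 -0.001] turn [-0.  0. -0.]
[[-0.    -0.41  -0.912]
 [-0.    -0.912  0.41 ]
 [-1.     0.     0.   ]]
```

View pics/t1.png

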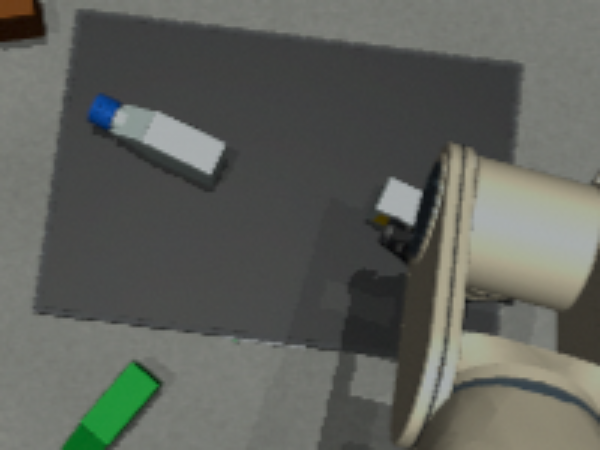

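Top view: the orange flask is still standing at crop (400,200), with the arm behind it. I'll lower the fingers on its near side and check with the scene camera.

```bash
python3 -m pendant '[0.35,0,0,0,0,0,-1, 0.7,0,0,0,0,0,-1, 0.95,0,0,0,0,0,-1, 0.95,0,0,0,0,0,-1, 0.95,0,0,0,0,0,-1]'
python3 -c "
from g import *
q=O-.0295*Op;go([*q,.086],Op)
p,d=optics.camera('scene');cv2.imwrite('pics/s1.png',cv2.resize(p[110:260,140:340],None,fx=4,fy=4)[:,:,::-1])"
```

```text
time_s: 2.75
tcp_pos: [0.4844, -0.104, 0.0864]
tcp_rot: [-0.691, 0.149, 0.692, 0.149]
wrist_force: [0.3, -0.0, 0.3]
gripper_width: -0.0001
t 2.75 tcp [ 0.4844 -0.104   0.0864] F [ 0.33 -0.02  0.32] w -0.0001
units shift [ 0.003 -0.006 -0.315] turn [-0.001  0.001 -0.   ]
[[-0.001 -0.411 -0.911]
 [ 0.    -0.911  0.411]
 [-1.     0.     0.001]]
```

View pics/s1.png

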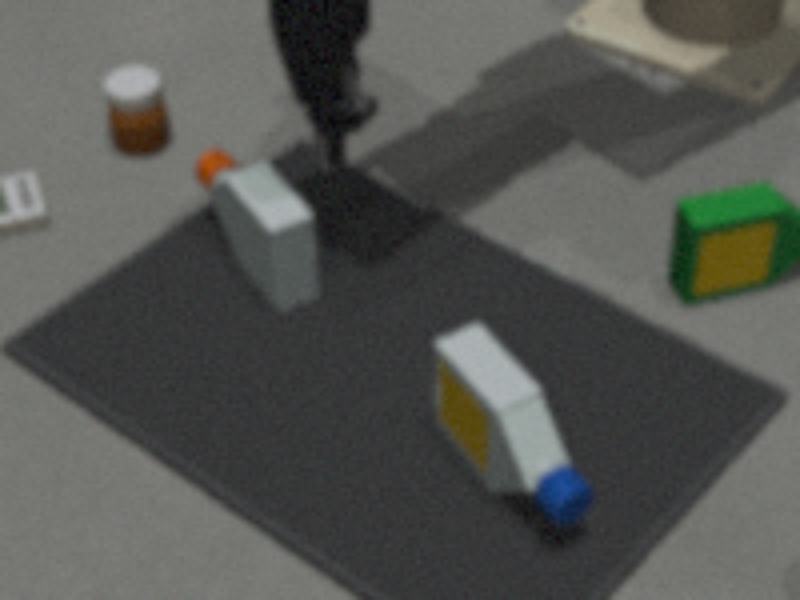

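The fingertip is at crop (335,165), just behind the flask's label face. I'll start a slow push.

```bash
python3 -m pendant '[0,0,-0.1,0,0,0,-1, 0,0,-0.2,0,0,0,-1, 0,0,-0.24,0,0,0,-1, 0,0,-0.27,0,0,0,-1, 0,0,-0.3,0,0,0,-1, 0,0,-0.33,0,0,0,-1, 0,0,-0.36,0,0,0,-1, 0,0,-0.39,0,0,0,-1, 0,0,-0.39,0,0,0,-1]'
python3 -c "
from g import *
q=O-.0*Op;go([*q,.086],Op)
p,d=optics.camera('scene');cv2.imwrite('pics/s2.png',cv2.resize(p[130:230,160:300],None,fx=5,fy=5)[:,:,::-1])"
```

```text
time_s: 3.7
tcp_pos: [0.5276, -0.123, 0.0861]
tcp_rot: [0.691, -0.149, -0.691, -0.149]
wrist_force: [0.7, 0.1, -0.9]
gripper_width: -0.0002
t 3.7 tcp [ 0.5276 -0.123   0.0861] F [ 0.67  0.08 -0.86] w -0.0002
units shift [ 0.001 -0.002 -0.168] turn [-0.001 -0.     0.   ]
[[ 0.    -0.412 -0.911]
 [-0.    -0.911  0.412]
 [-1.    -0.    -0.   ]]
```

View pics/s2.png

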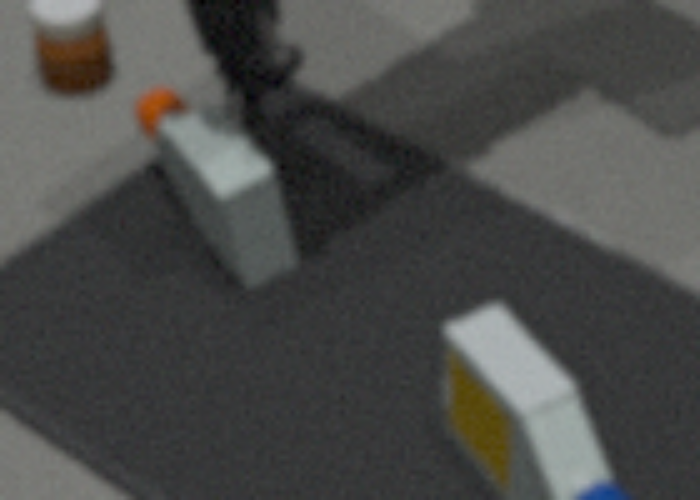

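The flask is tilting the right way (its top edge leans forward at crop (220,160)). I'll keep pushing slowly past the balance point, then back off.

```bash
python3 -m pendant '[0,0,-0.03,0,0,0,-1, 0,0,-0.06,0,0,0,-1, 0,0,-0.09,0,0,0,-1, 0,0,-0.12,0,0,0,-1, 0,0,-0.15,0,0,0,-1, 0,0,-0.18,0,0,0,-1, 0,0,-0.2,0,0,0,-1, 0,0,-0.2,0,0,0,-1, 0,0,-0.2,0,0,0,-1, 0,0,-0.2,0,0,0,-1]'
python3 -c "
from g import *
q=O-.0*Op;go([*q,.086],Op)
p,d=optics.camera('scene');cv2.imwrite('pics/s3.png',cv2.resize(p[130:230,160:300],None,fx=5,fy=5)[:,:,::-1])"
```

```text
time_s: 4.75
tcp_pos: [0.5487, -0.1326, 0.086]
tcp_rot: [-0.691, 0.149, 0.691, 0.149]
wrist_force: [0.0, -0.1, 0.2]
gripper_width: 0.0002
t 4.75 tcp [ 0.5487 -0.1326  0.086 ] F [ 0.04 -0.11  0.23] w 0.0002
units shift [ 0.    -0.003  0.026] turn [-0.001  0.    -0.   ]
[[-0.    -0.412 -0.911]
 [ 0.    -0.911  0.412]
 [-1.     0.     0.   ]]
```

View pics/s3.png

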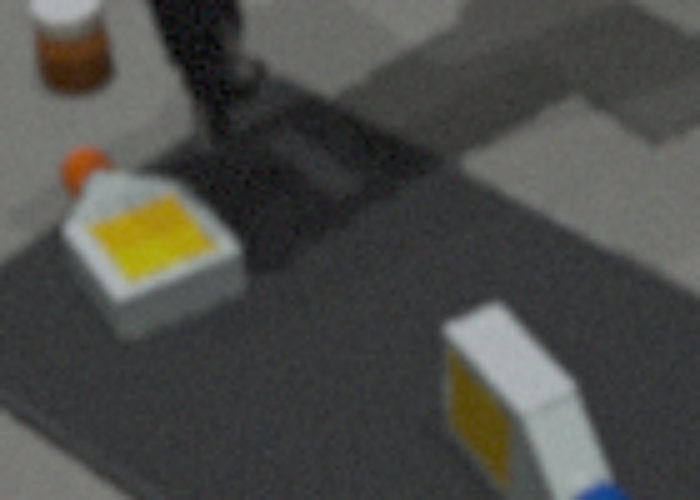

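The orange flask lies with its yellow panel up (crop (150,240)). Next I raise the arm and cross to the far side of the blue flask. The tool orientation can stay as it is.

```bash
python3 -m pendant '[-0.35,0,0,0,0,0,-1, -0.7,0,0,0,0,0,-1, -1,0,0,0,0,0,-1, -1,0,0,0,0,0,-1, -1,0,0,0,0,0,-1]'
python3 -c "
from g import *
q=B-.067*Bp;go([*q,.205],Bp)"
```

```text
time_s: 5.3
tcp_pos: [0.5492, -0.1327, 0.2069]
tcp_rot: [0.692, -0.149, -0.691, -0.149]
wrist_force: [-0.6, -0.7, -0.1]
gripper_width: -0.0002
t 5.3 tcp [ 0.5492 -0.1327  0.2069] F [-0.65 -0.66 -0.11] w -0.0002
units shift [ 0.017 -2.347 -0.172] turn [ 0.    -0.001  0.   ]
[[ 0.002 -0.412 -0.911]
 [-0.    -0.911  0.412]
 [-1.    -0.    -0.002]]
```

```bash
python3 -m pendant '[0,-0.3,-0.05,0,0,0,-1, 0,-0.6,-0.1,0,0,0,-1, 0,-0.9,-0.17,0,0,0,-1, 0,-1,-0.17,0,0,0,-1, 0,-1,-0.17,0,0,0,-1]'
python3 -m pendant '[0,-0.3,0,0,0,0,-1, 0,-0.6,0,0,0,0,-1, 0,-0.9,0,0,0,0,-1, 0,-1,0,0,0,0,-1, 0,-1,0,0,0,0,-1]'
python3 -m pendant '[0,-0.2,0,0,0,0,-1, 0,-0.35,0,0,0,0,-1, 0,-0.35,0,0,0,0,-1, 0,-0.35,0,0,0,0,-1]'
python3 -c "
from g import *
q=B-.067*Bp;go([*q,.086],Bp)
p,d=optics.camera('scene');cv2.imwrite('pics/s4.png',cv2.resize(p[110:260,160:320],None,fx=4,fy=4)[:,:,::-1])"
```

```text
time_s: 5.8
tcp_pos: [0.6164, -0.0303, 0.2042]
tcp_rot: [-0.69, 0.148, 0.692, 0.148]
wrist_force: [-0.5, 0.7, -0.2]
gripper_width: 0.0002
time_s: 6.3
tcp_pos: [0.6658, 0.0778, 0.2051]
tcp_rot: [-0.691, 0.149, 0.692, 0.148]
wrist_force: [0.3, 0.4, -1.2]
gripper_width: 0.0002
time_s: 6.7
tcp_pos: [0.6832, 0.115, 0.2058]
tcp_rot: [-0.691, 0.149, 0.691, 0.149]
wrist_force: [0.1, -0.0, -1.0]
gripper_width: -0.0001
t 6.7 tcp [0.6832 0.115  0.2058] F [ 0.12 -0.03 -1.04] w -0.0001
units shift [ 0.998 -0.007 -0.005] turn [ 0.     0.    -0.001]
[[-0.001 -0.412 -0.911]
 [-0.001 -0.911  0.412]
 [-1.     0.001  0.001]]
```

View pics/s4.png

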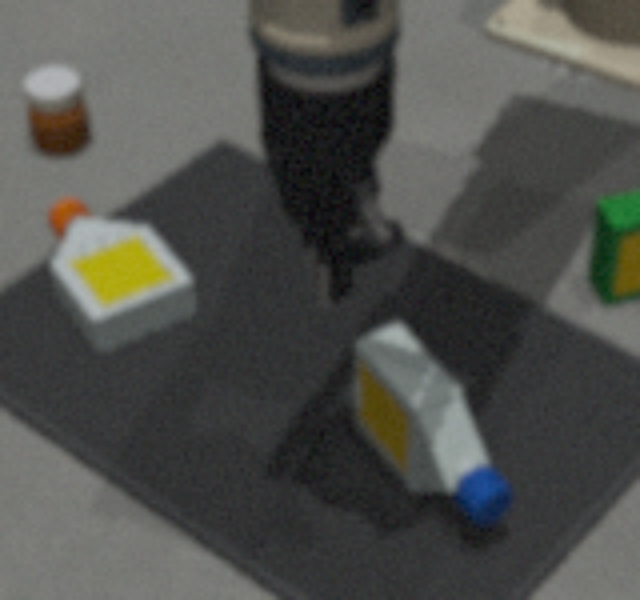

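The blue flask is still upright (crop (405,410)). The fingers are high above its far (label) side, and the arm is clear of everything else. I'll descend and push along +z of the tool.

```bash
python3 -m pendant '[0.35,0,0,0,0,0,-1, 0.7,0,0,0,0,0,-1, 1,0,0,0,0,0,-1, 1,0,0,0,0,0,-1, 1,0,0,0,0,0,-1]'
python3 -m pendant '[0,0,0.1,0,0,0,-1, 0,0,0.2,0,0,0,-1, 0,0,0.24,0,0,0,-1, 0,0,0.27,0,0,0,-1, 0,0,0.3,0,0,0,-1, 0,0,0.33,0,0,0,-1, 0,0,0.36,0,0,0,-1, 0,0,0.39,0,0,0,-1, 0,0,0.39,0,0,0,-1]'
python3 -c "
from g import *
q=B-.0*Bp;go([*q,.086],Bp)
p,d=optics.camera('scene');cv2.imwrite('pics/s5.png',cv2.resize(p[110:260,160:320],None,fx=4,fy=4)[:,:,::-1])"
```

```text
time_s: 7.25
tcp_pos: [0.6835, 0.1152, 0.0863]
tcp_rot: [-0.691, 0.149, 0.692, 0.149]
wrist_force: [0.4, -0.4, 0.8]
gripper_width: 0.0003
time_s: 8.15
tcp_pos: [0.6406, 0.1353, 0.086]
tcp_rot: [-0.691, 0.149, 0.691, 0.149]
wrist_force: [0.1, 0.4, -0.0]
gripper_width: -0.0
t 8.15 tcp [0.6406 0.1353 0.086 ] F [ 0.14  0.37 -0.04] w -0.0
units shift [-0.     0.002  0.16 ] turn [ 0.  0. -0.]
[[-0.001 -0.412 -0.911]
 [-0.    -0.911  0.412]
 [-1.     0.     0.001]]
```

View pics/s5.png

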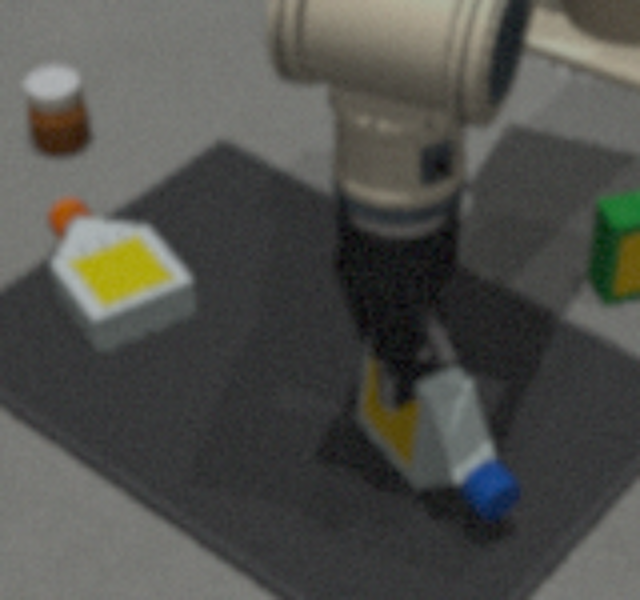

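The blue flask has begun to tip towards the robot, with the finger on its label face at crop (400,395). I'll continue.

```bash
python3 -m pendant '[0,0,0.03,0,0,0,-1, 0,0,0.06,0,0,0,-1, 0,0,0.09,0,0,0,-1, 0,0,0.12,0,0,0,-1, 0,0,0.15,0,0,0,-1, 0,0,0.18,0,0,0,-1, 0,0,0.2,0,0,0,-1, 0,0,0.2,0,0,0,-1, 0,0,0.2,0,0,0,-1, 0,0,0.2,0,0,0,-1]'
python3 -c "
from g import *
q=B-.0*Bp;go([*q,.086],Bp)
p,d=optics.camera('scene');cv2.imwrite('pics/s6.png',cv2.resize(p[110:260,160:320],None,fx=4,fy=4)[:,:,::-1])"
```

```text
time_s: 9.2
tcp_pos: [0.6194, 0.145, 0.0862]
tcp_rot: [0.691, -0.149, -0.691, -0.149]
wrist_force: [-0.1, 0.2, 0.5]
gripper_width: 0.0002
t 9.2 tcp [0.6194 0.145  0.0862] F [-0.09  0.25  0.52] w 0.0002
units shift [ 0.001  0.003 -0.035] turn [ 0. -0.  0.]
[[ 0.    -0.412 -0.911]
 [ 0.    -0.911  0.412]
 [-1.    -0.    -0.   ]]
```

View pics/s6.png

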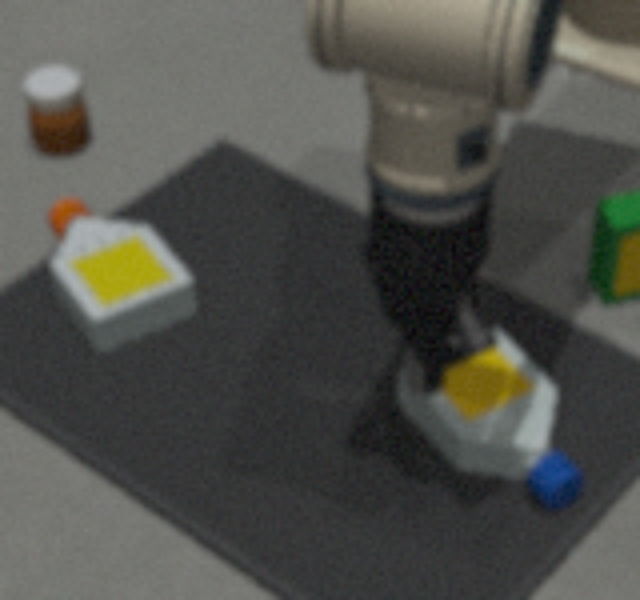

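The blue flask is down with its yellow panel up (crop (485,380)). I'll raise the arm, move it clear to the right, and check both flasks.

```bash
python3 -m pendant '[-0.35,0,0,0,0,0,-1, -0.7,0,0,0,0,0,-1, -1,0,0,0,0,0,-1, -1,0,0,0,0,0,-1, -1,0,0,0,0,0,-1]'
python3 -m pendant '[0,0.3,0,0,0,0,-1, 0,0.6,0,0,0,0,-1, 0,1,0,0,0,0,-1, 0,1,0,0,0,0,-1, 0,1,0,0,0,0,-1]'
python3 - <<'E'
from g import *
p,d=optics.camera('top');W=cloud('top',d);cv2.imwrite('pics/t7.png',p[:,:,::-1]);np.savez('t7.npz',p=p,d=d)
p2,d2=optics.camera('scene');cv2.imwrite('pics/s7.png',p2[:,:,::-1]);W2=cloud('scene',d2)
for n,P,Wc in(('top',p,W),('scene',p2,W2)):
    h=cv2.cvtColor(P,cv2.COLOR_RGB2HSV)
    m=(h[...,0]>20)&(h[...,0]<35)&(h[...,1]>130)&(h[...,2]>60)
    m&=(Wc[...,2]>.03)&(Wc[...,2]<.07)&(Wc[...,0]>.4)&(Wc[...,0]<.76)&(abs(Wc[...,1])<.26)
    k,l,st,c=cv2.connectedComponentsWithStats(m.astype(np.uint8))
    for i in range(1,k):
        if st[i,4]<60: continue
        Q=Wc[l==i];c0=Q.mean(0);nv=np.linalg.svd(Q-c0)[2][2]
        print(n,st[i,4],c[i].round(),Q.mean(0).round(4),"tilt",np.arccos(abs(nv[2])).round(3))
for nm,uv in dict(bottle=(154,178),jar=(388,221),timer=(391,180)).items(): print(nm,W[uv[1],uv[0]].round(3))
E
```

```text
time_s: 9.75
tcp_pos: [0.6197, 0.1451, 0.2071]
tcp_rot: [0.692, -0.149, -0.691, -0.149]
wrist_force: [-0.6, -0.1, -0.8]
gripper_width: 0.0003
time_s: 10.25
tcp_pos: [0.5687, 0.0348, 0.2047]
tcp_rot: [-0.69, 0.15, 0.692, 0.15]
wrist_force: [0.4, -0.3, -0.2]
gripper_width: -0.0001
top 242 [327. 173.] [ 0.6117 -0.1468  0.0497] tilt 0.033
top 353 [233. 187.] [0.5585 0.1516 0.0495] tilt 0.015
scene 210 [190. 177.] [ 0.6104 -0.1372  0.0479] tilt 0.016
scene 268 [279. 204.] [0.5581 0.1527 0.0477] tilt 0.011
bottle [0.571 0.383 0.121]
jar [ 0.464 -0.332  0.068]
timer [ 0.6   -0.362  0.019]
```

View pics/t7.png

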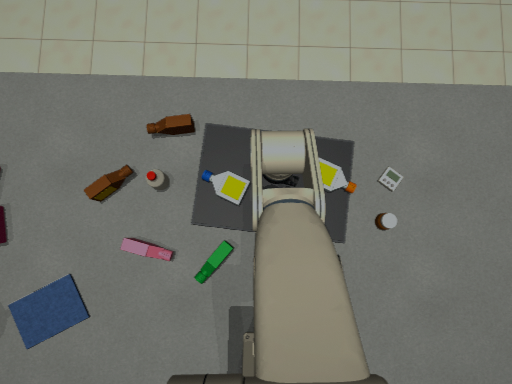

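View pics/s7.png

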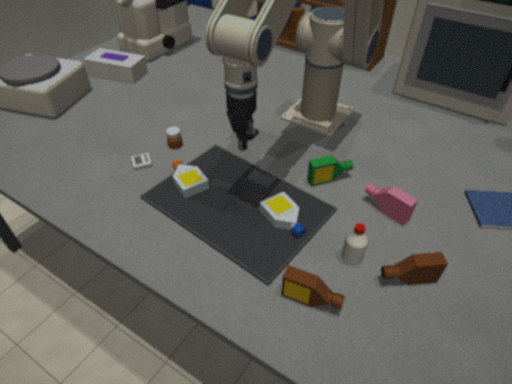

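Both labels face up at z of about 0.049 (expected 0.012 + 0.037), tilt no more than 0.03 rad, well inside the plate. The bystanders have not moved and the arm is clear, so I'm handing in.

```bash
python3 -c "
from cell import bot
print(bot.sign_off(), bot.read_state()['time_s'])"
```

```text
the job is handed in; nothing more can be done
the job is handed in; nothing more can be done
```

I pushed both flasks over with the closed fingers, each on its label face near the top: orange away from the robot, blue towards it. Neither was gripped or lifted. I handed the job in at about 10.4 s of robot time; no verdict is reported.

My last checks, from both cameras:
- **Flasks:** both yellow panels face up at z 0.048–0.050 m (0.049 expected when flat on the plate), with a measured tilt of 0.01–0.03 rad. The flask middles come out over 60 mm inside the plate's edges.
- **Bystanders:** depth readings on the bottle, jar and timer match the start to within about 2 mm sideways, and all three look undisturbed. The bottle's height reading differed by 7 mm, probably depth noise at one pixel.
- **Forces:** wrist force readings at the end of each move stayed at the noise level, about 1 N.
- **One disagreement:** the two cameras differ by about 10 mm on the orange panel's centre. The arm partly hid that panel in the top view, and the difference is well within the margin.

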